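Feel and sort the tile boxes

TASK

The two closed grey boxes look alike, but each is either full of fired tiles or nearly empty. Take them one at a time: raise the handle end slightly, keeping the far end on the table, to feel the weight, then slide the box along the table until its body lies straight and wholly inside the blue-taped area if it is full, or the yellow-taped area if it is nearly empty, before you go on to the other. Leave the pottery and tools around them undisturbed.

Things in the scene. Friction and masses are not known exactly. Their poses are not given: they have to be found in the camera images.
- box_a: closed stock box, grey plastic, 140 long x 95 wide x 80 mm high plus a fixed green lid (86 mm in all; lid overhangs 3 mm) and a bar handle on one end. Origin: centre of the underside; x along its length, away from the handle; z up. Its length lies within 15 degrees of world y, handle to either side; one box is nearer the robot than the other. Friction on the table about 0.45 to 0.75
- box_a_center (a point): centre of box_a's body, 43 mm above its underside, axes as box_a. Each box by itself is either full (0.83 to 0.95 kg in all) or nearly empty (0.15 kg), the load in its middle: raising the handle straight up takes about 3 to 5 N if full, under 1 N if nearly empty
- box_a_handle (a point): centre of box_a's handle: black round bar, 12 mm thick, 62 mm long, turning freely on its rod, along y (axes as box_a), its axis 45 mm out from the end wall and 60 mm up (54 mm free beneath), on a 10 mm bracket at each end; between bar and wall an open gap of 39 mm (36 mm beside the lid) by 64 mm. Pinch it from above, or hook it from beneath or through the gap
- box_a_heel (a point): middle of box_a's lower edge at the end without the handle, on which the box pivots when the handle is raised
- box_b: closed stock box, grey plastic, 140 long x 95 wide x 80 mm high plus a fixed green lid (86 mm in all; lid overhangs 3 mm) and a bar handle on one end. Origin: centre of the underside; x along its length, away from the handle; z up. Its length lies within 15 degrees of world y, handle to either side; one box is nearer the robot than the other. Friction on the table about 0.45 to 0.75
- box_b_center (a point): centre of box_b's body, 43 mm above its underside, axes as box_b. Each box by itself is either full (0.83 to 0.95 kg in all) or nearly empty (0.15 kg), the load in its middle: raising the handle straight up takes about 3 to 5 N if full, under 1 N if nearly empty
- box_b_handle (a point): centre of box_b's handle: black round bar, 12 mm thick, 62 mm long, turning freely on its rod, along y (axes as box_b), its axis 45 mm out from the end wall and 60 mm up (54 mm free beneath), on a 10 mm bracket at each end; between bar and wall an open gap of 39 mm (36 mm beside the lid) by 64 mm. Pinch it from above, or hook it from beneath or through the gap
- box_b_heel (a point): middle of box_b's lower edge at the end without the handle, on which the box pivots when the handle is raised
- blue_area_center (a point): centre, on the table, of the area for full boxes: a rectangle of flat blue tape (25 mm wide, no step), 360 x 200 mm inside the tape, long side along x (world x). Room for both boxes, one behind the other, their length along its y (short side); handles may stick out. To the left or right of the boxes, the other colour opposite
- yellow_area_center (a point): centre, on the table, of the area for nearly empty boxes: a rectangle of flat yellow tape (25 mm wide, no step), 360 x 200 mm inside the tape, long side along x (world x). Room for both boxes, one behind the other, their length along its y (short side); handles may stick out. To the left or right of the boxes, the other colour opposite
- mug: blue mug, 85 mm high, 76 mm wide, standing or lying loose on the table, not to be disturbed; origin at the centre of its underside
- jar: closed brown glaze jar, 68 mm wide, 95 mm high, standing or lying loose on the table, not to be disturbed; origin at the centre of its underside
- bowl: terracotta bowl, 100 mm wide, 50 mm high, standing or lying loose on the table, not to be disturbed; origin at the centre of its underside
- test_tile: white fired tile, 90 x 90 x 9 mm, standing or lying loose on the table, not to be disturbed; origin at the centre of its underside
- brush: glaze brush, 170 mm long, standing or lying loose on the table, not to be disturbed; origin at the centre of its underside
- batten: wooden batten, 130 x 30 x 12 mm, standing or lying loose on the table, not to be disturbed; origin at the centre of its underside
There are look-alikes about, which are no part of the job. Leave any red look-alike of the box_b alone.

How it is judged (in metres and radians):
On the way, in this order (a step that is already met when the one before it is completed fails the run):
1. the handle end of a box is raised slightly (more than 2 degrees) to feel its weight (angle between any of box_a_center, box_b_center's own z axis and vertical above 0.03 rad), for 0.2 s.
2. a first box rests in the area that fits its weight (((((x of box_a_center in the frame of blue_area_center between -0.14 and 0.14 m and y of box_a_center in the frame of blue_area_center between -0.04 and 0.04 m and angle between the x axis of box_a_center and the y axis of blue_area_center, either way round below 0.2 rad and contact force between box_a and table above 5 N) or (x of box_a_center in the frame of yellow_area_center between -0.14 and 0.14 m and y of box_a_center in the frame of yellow_area_center between -0.04 and 0.04 m and angle between the x axis of box_a_center and the y axis of yellow_area_center, either way round below 0.2 rad and contact force between box_a and table below 5 N)) and angle between box_a_center's own z axis and vertical below 0.03 rad and linear speed of box_a below 0.02 m/s and height (world z) of box_a_center below 0.05 m) or (((x of box_b_center in the frame of blue_area_center between -0.14 and 0.14 m and y of box_b_center in the frame of blue_area_center between -0.04 and 0.04 m and angle between the x axis of box_b_center and the y axis of blue_area_center, either way round below 0.2 rad and contact force between box_b and table above 5 N) or (x of box_b_center in the frame of yellow_area_center between -0.14 and 0.14 m and y of box_b_center in the frame of yellow_area_center between -0.04 and 0.04 m and angle between the x axis of box_b_center and the y axis of yellow_area_center, either way round below 0.2 rad and contact force between box_b and table below 5 N)) and angle between box_b_center's own z axis and vertical below 0.03 rad and linear speed of box_b below 0.02 m/s and height (world z) of box_b_center below 0.05 m))), for 0.2 s.
3. then the handle end of the other box is raised slightly while the first rests in its area ((((((x of box_a_center in the frame of blue_area_center between -0.14 and 0.14 m and y of box_a_center in the frame of blue_area_center between -0.04 and 0.04 m and angle between the x axis of box_a_center and the y axis of blue_area_center, either way round below 0.2 rad and contact force between box_a and table above 5 N) or (x of box_a_center in the frame of yellow_area_center between -0.14 and 0.14 m and y of box_a_center in the frame of yellow_area_center between -0.04 and 0.04 m and angle between the x axis of box_a_center and the y axis of yellow_area_center, either way round below 0.2 rad and contact force between box_a and table below 5 N)) and angle between box_a_center's own z axis and vertical below 0.03 rad and linear speed of box_a below 0.02 m/s and height (world z) of box_a_center below 0.05 m) and angle between box_b_center's own z axis and vertical above 0.03 rad) or ((((x of box_b_center in the frame of blue_area_center between -0.14 and 0.14 m and y of box_b_center in the frame of blue_area_center between -0.04 and 0.04 m and angle between the x axis of box_b_center and the y axis of blue_area_center, either way round below 0.2 rad and contact force between box_b and table above 5 N) or (x of box_b_center in the frame of yellow_area_center between -0.14 and 0.14 m and y of box_b_center in the frame of yellow_area_center between -0.04 and 0.04 m and angle between the x axis of box_b_center and the y axis of yellow_area_center, either way round below 0.2 rad and contact force between box_b and table below 5 N)) and angle between box_b_center's own z axis and vertical below 0.03 rad and linear speed of box_b below 0.02 m/s and height (world z) of box_b_center below 0.05 m) and angle between box_a_center's own z axis and vertical above 0.03 rad))), for 0.2 s.
At the end, for the whole second after the job is handed in: Both boxes flat and at rest on the table, full in the blue, nearly empty in the yellow area (perhaps both in one): length within 0.2 rad of the area's short side, box centre within 140 mm (long side) and 40 mm (short side) of the area's centre, so the body covers at most part of the tape (((x of box_a_center in the frame of blue_area_center between -0.14 and 0.14 m and y of box_a_center in the frame of blue_area_center between -0.04 and 0.04 m and angle between the x axis of box_a_center and the y axis of blue_area_center, either way round below 0.2 rad and contact force between box_a and table above 5 N) or (x of box_a_center in the frame of yellow_area_center between -0.14 and 0.14 m and y of box_a_center in the frame of yellow_area_center between -0.04 and 0.04 m and angle between the x axis of box_a_center and the y axis of yellow_area_center, either way round below 0.2 rad and contact force between box_a and table below 5 N)) and angle between each of box_a_center, box_b_center's own z axis and vertical below 0.03 rad and linear speed of each of box_a, box_b below 0.02 m/s and height (world z) of each of box_a_center, box_b_center below 0.05 m and ((x of box_b_center in the frame of blue_area_center between -0.14 and 0.14 m and y of box_b_center in the frame of blue_area_center between -0.04 and 0.04 m and angle between the x axis of box_b_center and the y axis of blue_area_center, either way round below 0.2 rad and contact force between box_b and table above 5 N) or (x of box_b_center in the frame of yellow_area_center between -0.14 and 0.14 m and y of box_b_center in the frame of yellow_area_center between -0.04 and 0.04 m and angle between the x axis of box_b_center and the y axis of yellow_area_center, either way round below 0.2 rad and contact force between box_b and table below 5 N))); the robot touches nothing.
It fails at once if a box tipped more than 0.3 rad (handle raised by more than about 55 mm) (angle between any of box_a_center, box_b_center's own z axis and vertical above 0.3 rad).
It fails at once if the end of a box away from its handle lifted more than 20 mm off the table (carried instead of slid) (height (world z) of any of box_a_heel, box_b_heel above 0.02 m).
It fails at once if a bystander moved by more than 30 mm (distance of any of mug, jar, bowl, test_tile, brush, batten from where it was at the start of the episode above 0.03 m).
It also fails if it takes over 67 s, if anything falls off the work surface, if the arm or the gripper's body presses on something with over 40 N, if the wrist force passes 120 N, or if a joint passes its speed limit or range.

ROBOT

A 7-joint arm with a two-finger parallel gripper is mounted at the origin on the work surface. World frame = base frame: x ahead of the robot, y to its left, z up, the work surface at z = 0. Lengths are in m, angles in degrees, forces in N, time in s.
With the tool pointing down it reaches from about 0.425 to 1.025 m from the base axis. Payload 3.6 kg.
Tool frame: the origin (TCP) lies midway between the tips of the shut fingers; the grasp point (between the pads) lies 19 mm behind it; z points along the fingers, y is the direction in which the jaws open and shut (so a half turn about z gives the same grasp; the last joint's range is limited). The gripper opens to 85 mm and grips with 20 to 120 N. Pads are 22 mm wide; open, the fingers measure 114 mm over their backs; the gripper's body (76 mm by 85 mm) begins 54 mm behind the grasp point. The pads swing forward as they close: fully open they stand 13 mm farther back than shut.
Start: joints at [-68.497, 33.873, 2.773, 92.16, -1.908, 54.013, -1.931], TCP at [0.328, 0.647, 0.231] pointing down, gripper open.
Joint ranges: [-153.93, 153.93], [-27.13, 128.08], [-72.61, 78.16], [10.71, 143.7], [-87.88, 267.88], [4.46, 118.87], [-176.78, 176.78]. Speed limits (degrees/s): [147.25, 147.25, 180, 180, 180, 180, 180].

INTERFACE

Orientations are given as [roll, pitch, yaw] about the fixed x, y, z axes, in that order (R = Rz(yaw) Ry(pitch) Rx(roll)).
In Python, from plant import readout, camera, workorder gives the robot as it stands.
- The arm moves only by the tool arm_command, never from a script. Its argument "rows" is a list of rows, each a list of 4 numbers: the shift along the tool's x, y, z in m, then the turn about the tool's z in rad. A call has 1 to 20 rows; each row shifts and turns the pose as measured when the row begins, along the tool's axes as they then stand; what a row does not reach is not made up. A row lasts 1/10 s, in which the tool goes at most 50 mm and 8.59 degrees, less where a joint would pass 70% of its speed; a pose out of reach is approached as far as the arm can. A call with a gripper value outside its range is refused whole. "gripper" is the opening in per cent of the stroke, from 0 (shut) to 100 (fully open), set as the call begins (left out, the last holds). The fingers move at their own pace and stop on an object; "force" is the grip in N (left out, the last holds). Time passes only in rows, so rows that do not move let the fingers close. It gives the time, the measured TCP pose, the force and the opening at its end, in the units of the state.
- readout.observe(): the state, without advancing time (a new reading comes with each control period).
- camera(name): name is "side" or "top" or "wrist"; returns a dict with "frame" (420x560x3 uint8, red, green, blue), "K" (3x3 intrinsics, pixels), "T" (4x4, takes a point from camera to world coordinates); the wrist camera has in their place "T_tool_cam" (4x4, takes a point from camera to tool coordinates, whose origin is the TCP and whose axes are the flange's). Camera axes: x right, y down, z forward; pixel columns grow to the right and rows downward; lengths in m; the calibration is good to about 2 mm. The wrist camera is an equidistant fisheye: a pixel r from the principal point sees the ray r / f radians off the axis. A picture is of the moment at which its call begins: read the wrist's pose just before it. There is no depth.
- workorder.hand_in(): hands the job in, once; it reports no verdict.
The state is a dict: "clock": time; "joint_positions": joint angles; "qvel": joint speeds; "joint_torque": joint torques, N m; "position": TCP position; "orientation": TCP orientation; "ft_force": force on the tool from outside, world axes, zero at the start; "torque": the same for the moment, N m; "gripper_width": finger opening in m.
Only numpy, scipy, OpenCV 4.12 (cv2) and the standard library are available. Lean on these libraries where they do the work, as an engineer would, in place of code of your own. Each camera call takes 0.05 s, during which the arm holds its last target. There are 200 camera calls.

## Working session

There is one attempt and no reset: what is moved stays moved. The work goes in short steps, Python scripts to look and compute and a tool call to move; the robot and the scene stay as the last step left them, time stands still between calls to the robot, and variables do not carry over. Pictures are saved under pics/ and viewed, about 8 in all and at most 12, crops included, and the job is handed in when it is done.

Besides the shell and the picture viewer there is one more tool, called in YAML: its name, and indented under it one key for each argument. arm_command: Moves the arm, as the interface text tells. Its arguments: {"type":"object","properties":{"rows":{"type":"array","items":{"type":"array","items":{"type":"number"}}},"gripper":{"type":"number"},"force":{"type":"number"}},"required":["rows"]}

```bash
mkdir -p pics; ls; cat > h.py <<'E'
import numpy as np, cv2
from plant import readout, camera, workorder
def snap(name, fn):
    c=camera(name); cv2.imwrite('pics/'+fn, c['frame'][:,:,::-1]); np.savez('pics/'+fn+'.npz',**{k:v for k,v in c.items()}); return c
def ray(c,u,v,z=0.):
    d=np.linalg.inv(np.array(c['K']))@[u,v,1]; T=np.array(c['T']); d=T[:3,:3]@d; o=T[:3,3]
    return o+d*(z-o[2])/d[2]
def proj(c,p):
    T=np.array(c['T']); q=T[:3,:3].T@(np.array(p)-T[:3,3]); q=np.array(c['K'])@q; return q[:2]/q[2]
E
python3 - <<'E'
from h import *
s=readout.observe(); print(s)
c=snap('top','top0.png'); print(c['K'],c['T'])
c=snap('side','side0.png'); print(c['T'])
E
```

```text
pics
{'clock': 0.0, 'joint_positions': array([-68.497674  ,  33.92586838,   2.76889035,  92.23803744,
        -1.91057386,  54.01283044,  -1.92907513]), 'qvel': array([ 0.03800672,  0.03511338,  0.04176092, -0.00040315, -0.05447779,
       -0.02377085, -0.03650192]), 'joint_torque': array([-5.12608733e-05, -5.48679471e+01,  1.54664777e+00, -1.98116881e+01,
        9.41985694e-03,  8.77793762e-03, -6.38707519e-06]), 'position': array([0.3271754 , 0.64603021, 0.23012921]), 'orientation': array([-1.79869589e+02,  6.07509571e-03,  1.53144078e+02]), 'ft_force': array([-0.00085578, -0.37140984,  0.24861316]), 'torque': array([ 0.05074693, -0.00891932,  0.01332068]), 'gripper_width': 0.0854298119656735}
[[424.60529471   0.         276.9999277 ]
 [  0.         424.60529471 214.13006847]
 [  0.           0.           1.        ]] [[-0.00673032 -0.98377452  0.17928298  0.26527193]
 [-0.99995532  0.005431   -0.00773714  0.00754708]
 [ 0.00663792 -0.17932705 -0.98376712  1.27238299]
 [ 0.          0.          0.          1.        ]]
[[ 0.70243964 -0.41472209  0.57843249 -0.29343321]
 [-0.71147655 -0.43139659  0.55470542 -0.73437834]
 [ 0.01948521 -0.80118823 -0.5980951   0.84450182]
 [ 0.          0.          0.          1.        ]]
```

View pics/top0.png

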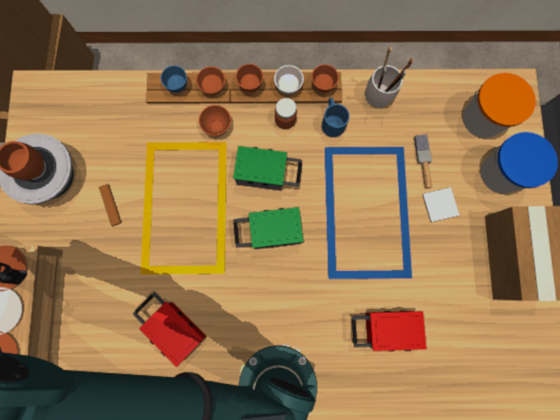

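View pics/side0.png

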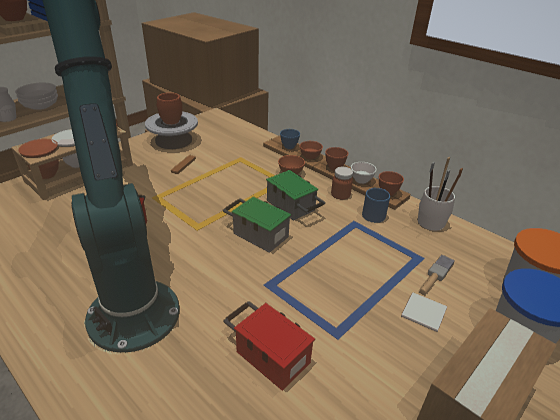

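Top view: two green-lidded grey boxes, one far at (261,168) with its handle to the right and one near at (276,228) with its handle to the left. Yellow area centre is about (185,208) and blue about (368,213). Look-alikes are the red-lidded boxes at (172,332) and (397,330), which I'll leave alone. The side view shows grey bodies under both green lids, so they are the targets.

```bash
cat >> h.py <<'E'
def boxes(c, zl=0.086):
    "green lids -> centre, long-axis yaw, sizes at lid top, via plane cast of contour then minAreaRect"
    hsv=cv2.cvtColor(np.ascontiguousarray(c['frame']),cv2.COLOR_RGB2HSV)
    m=cv2.inRange(hsv,(50,120,60),(75,255,255))
    m=cv2.morphologyEx(m,cv2.MORPH_OPEN,np.ones((3,3)))
    out=[]
    for k in cv2.findContours(m,cv2.RETR_EXTERNAL,cv2.CHAIN_APPROX_NONE)[0]:
        if cv2.contourArea(k)<400: continue
        P=np.array([ray(c,u,v,zl)[:2] for u,v in cv2.convexHull(k)[:,0]+0.])
        r=cv2.minAreaRect((P*1000).astype(np.float32)); b=cv2.boxPoints(r)
        e=[b[1]-b[0],b[2]-b[1]]; e=max(e,key=np.linalg.norm); e=e/np.linalg.norm(e); e*=np.sign(e[1])
        out.append((np.array(r[0])/1000,e,sorted(r[1])))
    return out
def area(c,lo,hi):
    hsv=cv2.cvtColor(np.ascontiguousarray(c['frame']),cv2.COLOR_RGB2HSV)
    m=cv2.inRange(hsv,lo,hi)
    k=max(cv2.findContours(m,cv2.RETR_EXTERNAL,cv2.CHAIN_APPROX_NONE)[0],key=lambda k:cv2.boundingRect(k)[2]*cv2.boundingRect(k)[3])
    P=np.array([ray(c,u,v,0)[:2] for u,v in k[:,0]+0.])
    return cv2.minAreaRect((P*1000).astype(np.float32))
E
python3 - <<'E'
from h import *
c=dict(np.load('pics/top0.png.npz'))
for p,e,s in boxes(c): print('lid',p,'dir(+y)',e,'yaw',np.degrees(np.arctan2(e[1],e[0])),s)
print('yel',area(c,(22,150,120),(32,255,255))); print('blue',area(c,(105,150,60),(120,255,255)))
for n,u,v in [('farbar',299,173),('nearbar',238,233)]:print(n,ray(c,u,v,.06))
for n,u,v in [('mug',336,120),('bowl',215,121),('jar',286,113)]:print(n,ray(c,u,v,.07))
f=c['frame'][140:260,220:320,::-1]; cv2.imwrite('pics/crop.png',cv2.resize(f,None,fx=6,fy=5,interpolation=cv2.INTER_CUBIC)[:600])
E
```

```text
lid [0.44423972 0.00301249] dir(+y) [-0.117162   0.9931128] yaw 96.72834 [100.90574645996094, 143.9625701904297]
lid [0.62601062 0.04695078] dir(+y) [0.13926385 0.9902553 ] yaw 81.99475 [100.29501342773438, 143.57809448242188]
yel ((523.669921875, 280.41162109375), (410.78240966796875, 249.3468780517578), 0.17296455800533295)
blue ((506.122314453125, -276.5523376464844), (402.255859375, 244.71168518066406), 0.020684348419308662)
farbar [ 0.60942589 -0.06784488  0.06      ]
nearbar [0.43164901 0.11060026 0.06      ]
mug [ 0.77070801 -0.18100079  0.07      ]
bowl [0.7689635  0.18189178 0.07      ]
jar [ 0.79361427 -0.03107838  0.07      ]
```

View pics/crop.png

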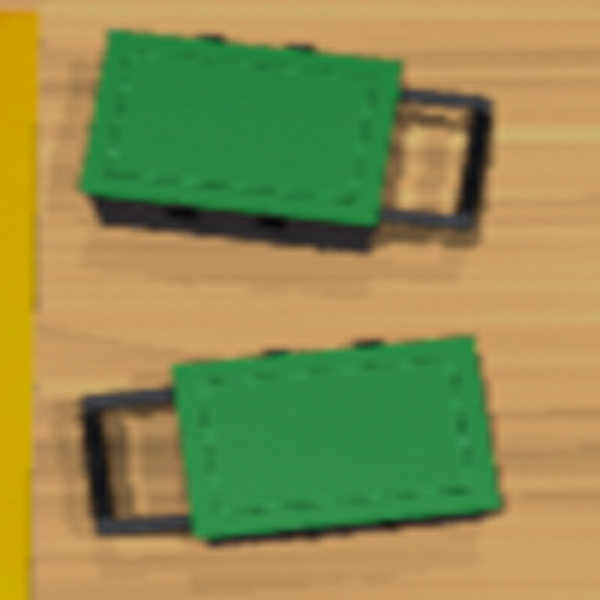

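The close crop confirms both boxes: grey body, green lid, bars where expected. Lid sizes come out at about 100 × 144 mm against the expected 101 × 146, and the yellow tape at 411 × 249 against 410 × 250. I'll take the near box first; its handle is at about (0.431, 0.117).

```bash
cat >> h.py <<'E'
def plan(tgt,yaw,n):
    "rows in tool axes to go to tgt with the tool down and jaw axis yaw (deg, tool yaw)"
    s=readout.observe(); p=np.array(s['position']); y0=s['orientation'][2]; dy=(yaw-y0+180)%360-180
    d=(np.array(tgt)-p)/n; print('at',p.round(4),'yaw',round(y0,1),'F',np.round(s['ft_force'],2),'w',round(s['gripper_width'],4),'t',s['clock'])
    rows=[]
    for i in range(n):
        a=np.radians(y0+dy*i/n); X=np.array([np.cos(a),np.sin(a)]); Y=np.array([np.sin(a),-np.cos(a)])
        rows.append([round(float(v),3) for v in (d[:2]@X,d[:2]@Y,-d[2],-np.radians(dy)/n)])
    print(rows)
E
python3 -c "
from h import *
plan([.431,.117,.13],186.7,16)"
```

```text
at [0.3272 0.6461 0.2303] yaw 153.1 F [ 1.15 -0.14  0.72] w 0.0855 t 0.1
[[-0.021, -0.027, 0.006, -0.037], [-0.02, -0.027, 0.006, -0.037], [-0.019, -0.028, 0.006, -0.037], [-0.018, -0.029, 0.006, -0.037], [-0.017, -0.029, 0.006, -0.037], [-0.016, -0.03, 0.006, -0.037], [-0.014, -0.03, 0.006, -0.037], [-0.013, -0.031, 0.006, -0.037], [-0.012, -0.031, 0.006, -0.037], [-0.011, -0.032, 0.006, -0.037], [-0.01, -0.032, 0.006, -0.037], [-0.009, -0.033, 0.006, -0.037], [-0.007, -0.033, 0.006, -0.037], [-0.006, -0.033, 0.006, -0.037], [-0.005, -0.033, 0.006, -0.037], [-0.004, -0.033, 0.006, -0.037]]
```

arm_command:
  rows:
    - [-0.021,-0.027,0.004,-0.037]
    - [-0.02,-0.027,0.004,-0.037]
    - [-0.019,-0.028,0.006,-0.037]
    - [-0.018,-0.029,0.006,-0.037]
    - [-0.017,-0.029,0.006,-0.037]
    - [-0.016,-0.03,0.006,-0.037]
    - [-0.014,-0.03,0.006,-0.037]
    - [-0.013,-0.031,0.006,-0.037]
    - [-0.012,-0.031,0.006,-0.037]
    - [-0.011,-0.032,0.006,-0.037]
    - [-0.01,-0.032,0.006,-0.037]
    - [-0.009,-0.033,0.006,-0.037]
    - [-0.007,-0.033,0.006,-0.037]
    - [-0.006,-0.033,0.006,-0.037]
    - [-0.005,-0.033,0.006,-0.037]
    - [-0.004,-0.033,0.006,-0.037]
    - [0,0,0,0]
  gripper: 42
  force: 60

```text
clock: 1.8
position: [0.4394, 0.0986, 0.1297]
orientation: [-179.8, -0.5, -171.3]
ft_force: [-0.7, -0.5, -0.2]
gripper_width: 0.0359
```

```bash
python3 -c "
from h import *
plan([.431,.117,.13],186.7,6)"
```

```text
at [0.4394 0.0986 0.1297] yaw -171.3 F [-0.72 -0.51 -0.19] w 0.0359 t 1.8
[[0.001, 0.003, -0.0, 0.006], [0.001, 0.003, -0.0, 0.006], [0.001, 0.003, -0.0, 0.006], [0.001, 0.003, -0.0, 0.006], [0.001, 0.003, -0.0, 0.006], [0.001, 0.003, -0.0, 0.006]]
```

arm_command:
  rows:
    - [0.004,0.009,0,0.018]
    - [0.003,0.009,0,0.017]
    - [0,0,0,0]
    - [0,0,0,0]

```text
clock: 2.2
position: [0.4297, 0.1147, 0.1291]
orientation: [-179.8, -0.6, -173.6]
ft_force: [-0.4, 0.5, 0.7]
gripper_width: 0.0355
```

```bash
python3 -c "
from h import *
plan([.431,.117,.13],186.7,1)
c=snap('wrist','w1.png'); print(c['K'],c['T_tool_cam'])
c=snap('top','top1.png')
for b in boxes(c): print(b)
"
```

```text
at [0.4297 0.1147 0.1291] yaw -173.6 F [-0.35  0.45  0.71] w 0.0355 t 2.2
[[-0.002, 0.002, -0.001, -0.005]]
[[325.1922621    0.         280.49409232]
 [  0.         325.1922621  210.24669851]
 [  0.           0.           1.        ]] [[ 3.80542225e-04 -9.45510913e-01 -3.25590185e-01  8.40898298e-02]
 [ 9.99999778e-01  5.37668798e-04 -3.92608812e-04  5.10787286e-04]
 [ 5.46275599e-04 -3.25589963e-01  9.45510908e-01 -1.42393922e-01]
 [ 0.00000000e+00  0.00000000e+00  0.00000000e+00  1.00000000e+00]]
(array([0.44457022, 0.00235122]), array([-0.11424597,  0.99345255], dtype=float32), [100.49726104736328, 142.3678741455078])
(array([0.62601062, 0.04695078]), array([0.13926385, 0.9902553 ], dtype=float32), [100.29501342773438, 143.57809448242188])
```

View pics/w1.png

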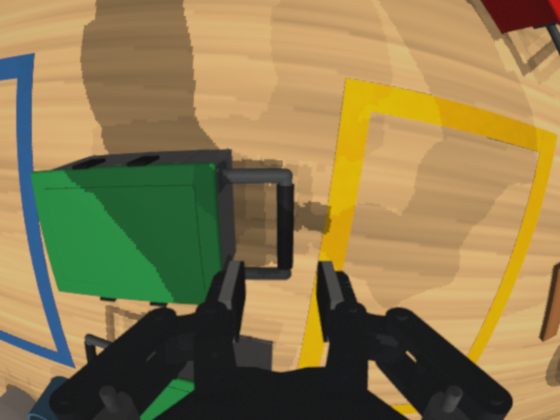

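Wrist view: the bar runs from about (286,180) to (286,270), lined up between the fingers. I'll cast its centre (286,224) onto z = 0.06.

```bash
cat >> h.py <<'E'
from scipy.spatial.transform import Rotation as Ro
def wray(c,u,v,z,s=None):
    s=s or readout.observe(); K=c['K']; dx,dy=(u-K[0,2])/K[0,0],(v-K[1,2])/K[1,1]; r=np.hypot(dx,dy)
    d=np.array([dx*np.sin(r)/r,dy*np.sin(r)/r,np.cos(r)]); T=c['T_tool_cam']
    R=Ro.from_euler('xyz',s['orientation'],degrees=True).as_matrix()
    o=R@T[:3,3]+s['position']; d=R@T[:3,:3]@d; return o+d*(z-o[2])/d[2]
E
python3 -c "
from h import *
c=dict(np.load('pics/w1.png.npz'))
for v in (182,224,266): print(wray(c,286,v,.06))
"
```

```text
[0.39784202 0.11485634 0.06      ]
[0.42774254 0.11836302 0.06      ]
[0.46075393 0.12228017 0.06      ]
```

arm_command:
  rows:
    - [0,0.002,0.008,0]
    - [0,0.001,0.016,0]
    - [0,0,0.018,0]
    - [0,0,0.018,0]
    - [0,0,0.016,0]
    - [0,0,0.008,0]
    - [0,0,0,0]
    - [0,0,0,0]

```text
clock: 3.1
position: [0.4317, 0.1183, 0.041]
orientation: [-179.8, -0.3, -173.6]
ft_force: [-1.0, -0.6, 2.6]
gripper_width: 0.0357
```

arm_command:
  rows:
    - [0,0,0,0]
    - [0,0,0,0]
    - [0,0,0,0]
    - [0,0,0,0]
    - [0,0,0,0]
    - [0,0,0,0]
  gripper: 0

```text
clock: 3.7
position: [0.432, 0.1181, 0.0422]
orientation: [-179.8, -0.2, -173.6]
ft_force: [-0.4, -0.7, -2.5]
gripper_width: 0.0095
```

```bash
python3 -c "
from h import *
plan([.431,.117,.13],186.7,1)"
```

```text
at [0.432  0.1181 0.0422] yaw -173.6 F [-0.44 -0.73 -2.46] w 0.0095 t 3.7
[[0.001, -0.001, -0.088, -0.006]]
```

arm_command:
  rows:
    - [0,0,-0.003,0]
    - [0,0,-0.004,0]
    - [0,0,-0.004,0]
    - [0,0,-0.004,0]
    - [0,0,0,0]
    - [0,0,0,0]
    - [0,0,0,0]
    - [0,0,0,0]
    - [0,0,0,0]

```text
clock: 4.6
position: [0.431, 0.1152, 0.0583]
orientation: [-179.7, -0.3, -173.7]
ft_force: [1.0, -1.5, -3.8]
gripper_width: 0.0099
```

```bash
python3 -c "
from h import *
plan([.431,.117,.13],186.7,1)
snap('side','s1.png')
print([np.round(readout.observe()['ft_force'],2) for _ in range(3)])"
```

```text
at [0.431  0.1152 0.0583] yaw -173.7 F [ 0.99 -1.54 -3.77] w 0.0099 t 4.6
[[-0.0, 0.002, -0.072, -0.008]]
[array([ 0.88, -2.54, -3.59]), array([ 0.88, -2.54, -3.59]), array([ 0.88, -2.54, -3.59])]
```

View pics/s1.png

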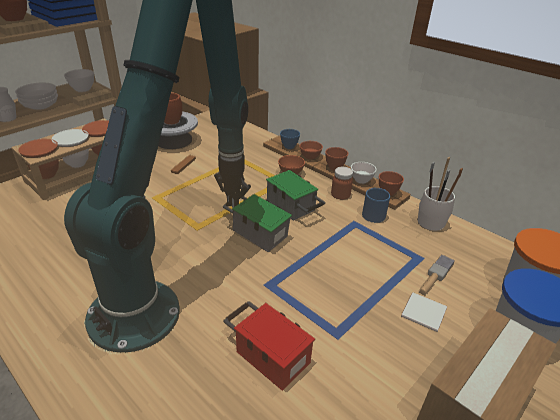

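arm_command:
  rows:
    - [0,0,0,0]
    - [0,0,0,0]

```text
clock: 4.85
position: [0.431, 0.1152, 0.0581]
orientation: [-179.7, -0.4, -173.7]
ft_force: [0.9, -2.2, -3.4]
gripper_width: 0.01
```

arm_command:
  rows:
    - [0,0,0,0]
    - [0,0,0,0]

```text
clock: 5.05
position: [0.4311, 0.1153, 0.0581]
orientation: [-179.7, -0.4, -173.7]
ft_force: [1.4, -3.3, -3.5]
gripper_width: 0.0098
```

```bash
python3 -c "
from h import *
plan([.44,-.162,.0575],180,20)"
```

```text
at [0.4311 0.1153 0.0581] yaw -173.7 F [ 1.36 -3.34 -3.51] w 0.0098 t 5.05
[[0.001, -0.014, 0.0, 0.005], [0.001, -0.014, 0.0, 0.005], [0.001, -0.014, 0.0, 0.005], [0.001, -0.014, 0.0, 0.005], [0.001, -0.014, 0.0, 0.005], [0.001, -0.014, 0.0, 0.005], [0.001, -0.014, 0.0, 0.005], [0.001, -0.014, 0.0, 0.005], [0.0, -0.014, 0.0, 0.005], [0.0, -0.014, 0.0, 0.005], [0.0, -0.014, 0.0, 0.005], [0.0, -0.014, 0.0, 0.005], [0.0, -0.014, 0.0, 0.005], [0.0, -0.014, 0.0, 0.005], [0.0, -0.014, 0.0, 0.005], [-0.0, -0.014, 0.0, 0.005], [-0.0, -0.014, 0.0, 0.005], [-0.0, -0.014, 0.0, 0.005], [-0.0, -0.014, 0.0, 0.005], [-0.0, -0.014, 0.0, 0.005]]
```

The side view shows the near box's handle end raised. The lift force holds steady at 3.4–3.8 N, against under 1 N for an empty box, so this one is full and goes to blue. I'll lower it most of the way and push it toward −y.

arm_command:
  rows:
    - [0,0,0.005,0]
    - [0,-0.004,0.004,0]
    - [0.001,-0.012,0,0.005]
    - [0.001,-0.014,0,0.005]
    - [0.001,-0.014,0,0.005]
    - [0.001,-0.014,0,0.005]
    - [0.001,-0.014,0,0.005]
    - [0.001,-0.014,0,0.005]
    - [0,-0.014,0,0.005]
    - [0,-0.014,0,0.005]
    - [0,0,0,0]

```text
clock: 6.15
position: [0.4437, 0.0228, 0.0469]
orientation: [178.7, 0.8, -174.7]
ft_force: [-0.1, -3.1, -4.0]
gripper_width: 0.0099
```

```bash
python3 -c "
from h import *
plan([.44,-.162,.049],180,14)
c=snap('top','top2.png')
for b in boxes(c): print(b)"
```

```text
at [0.4437 0.0228 0.0469] yaw -174.7 F [-0.07 -3.13 -4.01] w 0.0099 t 6.15
[[0.001, -0.013, -0.0, 0.007], [0.001, -0.013, -0.0, 0.007], [0.001, -0.013, -0.0, 0.007], [0.001, -0.013, -0.0, 0.007], [0.001, -0.013, -0.0, 0.007], [0.001, -0.013, -0.0, 0.007], [0.001, -0.013, -0.0, 0.007], [0.001, -0.013, -0.0, 0.007], [0.001, -0.013, -0.0, 0.007], [0.001, -0.013, -0.0, 0.007], [0.001, -0.013, -0.0, 0.007], [0.001, -0.013, -0.0, 0.007], [0.0, -0.013, -0.0, 0.007], [0.0, -0.013, -0.0, 0.007]]
(array([0.63577777, 0.04681398]), array([0.06219413, 0.9980641 ], dtype=float32), [86.74253845214844, 146.16256713867188])
```

arm_command:
  rows:
    - [0.001,-0.008,0,0.007]
    - [0.001,-0.013,0,0.007]
    - [0.001,-0.013,0,0.007]
    - [0.001,-0.013,0,0.007]
    - [0.001,-0.013,0,0.007]
    - [0.001,-0.013,0,0.007]
    - [0.001,-0.013,0,0.007]
    - [0.001,-0.013,0,0.007]
    - [0.001,-0.013,0,0.007]
    - [0.001,-0.013,0,0.007]
    - [0.001,-0.013,0,0.007]
    - [0.001,-0.013,0,0.007]
    - [0,-0.008,0,0.007]
    - [0,0,0,0]

```text
clock: 7.6
position: [0.4482, -0.1156, 0.0419]
orientation: [177.3, 1.4, -178.0]
ft_force: [0.1, -2.8, -2.7]
gripper_width: 0.0098
```

```bash
python3 -c "
from h import *
plan([.44,-.162,.049],180,1)
c=snap('top','top3.png')
for b in boxes(c): print(b)"
```

```text
at [ 0.4482 -0.1156  0.0419] yaw -178.0 F [ 0.1  -2.8  -2.72] w 0.0098 t 7.6
[[0.01, -0.046, -0.007, 0.034]]
(array([0.62601062, 0.04695078]), array([0.13926385, 0.9902553 ], dtype=float32), [100.29501342773438, 143.57809448242188])
```

View pics/top3.png

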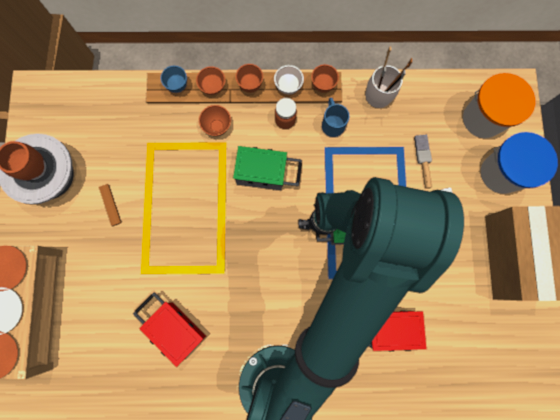

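The top view shows the arm covering the near box over the left tape of blue; the far box hasn't moved. I'll finish the push.

arm_command:
  rows:
    - [0.002,-0.006,-0.002,0.006]
    - [0.002,-0.011,-0.002,0.006]
    - [0.002,-0.011,-0.001,0.006]
    - [0.002,-0.011,-0.001,0.006]
    - [0,-0.007,0,0.005]
    - [0,0,0,0]
    - [0,0,0,0]

```text
clock: 8.35
position: [0.4416, -0.1621, 0.0455]
orientation: [177.1, 1.4, -179.5]
ft_force: [0.8, 4.3, -1.2]
gripper_width: 0.0098
```

```bash
python3 -c "
from h import *
plan([.44,-.162,.043],180,1)
snap('side','s2.png')"
```

```text
at [ 0.4416 -0.1621  0.0455] yaw -179.5 F [ 0.76  4.33 -1.21] w 0.0098 t 8.35
[[0.002, 0.0, 0.002, 0.008]]
```

View pics/s2.png

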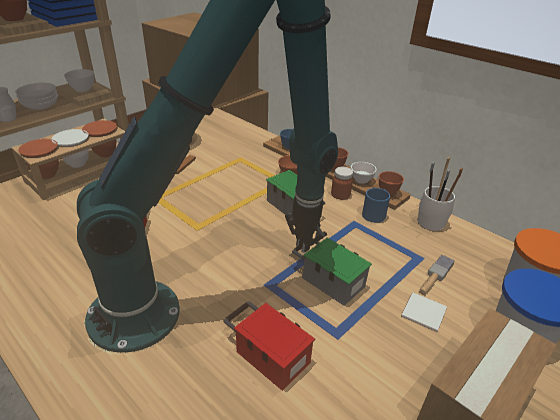

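The box sits inside the blue tape, at about (337,270) in the side view. Lower, release, rise.

arm_command:
  rows:
    - [0,0,0.002,0]
    - [0,0,0.001,0]
    - [0,0,0,0]

```text
clock: 8.7
position: [0.4415, -0.1612, 0.0421]
orientation: [177.1, 1.4, -179.4]
ft_force: [1.3, 1.5, -3.2]
gripper_width: 0.01
```

arm_command:
  rows:
    - [0,0,0,0]
    - [0,0,0,0]
    - [0,0,0,0]
    - [0,0,0,0]
    - [0,0,-0.008,0]
    - [0,0,-0.015,0]
    - [0,0,-0.02,0]
    - [0,0,-0.02,0]
    - [0,0,-0.02,0]
    - [0,0,-0.01,0]
    - [0,0,0,0]
  gripper: 42

```text
clock: 9.8
position: [0.4379, -0.1707, 0.1415]
orientation: [177.4, 1.3, -179.9]
ft_force: [1.5, 0.7, 0.9]
gripper_width: 0.0359
```

```bash
python3 -c "
from h import *
plan([.59,-.07,.135],172,8)
c=snap('top','top4.png')
for b in boxes(c): print(b)
hsv=cv2.cvtColor(np.ascontiguousarray(c['frame']),cv2.COLOR_RGB2HSV)
m=cv2.inRange(hsv,(50,120,60),(75,255,255)); print(m[:,310:].sum()/255)"
```

```text
at [ 0.4379 -0.1707  0.1415] yaw -179.9 F [1.5  0.66 0.86] w 0.0359 t 9.8
[[-0.019, 0.013, 0.001, 0.018], [-0.019, 0.013, 0.001, 0.018], [-0.019, 0.013, 0.001, 0.018], [-0.018, 0.014, 0.001, 0.018], [-0.018, 0.014, 0.001, 0.018], [-0.018, 0.014, 0.001, 0.018], [-0.018, 0.015, 0.001, 0.018], [-0.017, 0.015, 0.001, 0.018]]
(array([0.62620581, 0.0469459 ]), array([0.14102015, 0.9900067 ], dtype=float32), [100.51174926757812, 143.57571411132812])
226.0
```

arm_command:
  rows:
    - [-0.014,0.008,0,0.014]
    - [-0.019,0.011,0,0.014]
    - [-0.019,0.011,0,0.014]
    - [-0.019,0.011,0,0.014]
    - [-0.019,0.011,0,0.014]
    - [-0.019,0.011,0.001,0.014]
    - [-0.019,0.012,0.001,0.014]
    - [-0.018,0.012,0.001,0.014]
    - [-0.01,0.01,0.001,0.014]
    - [0,0,0,0]
    - [0,0,0,0]

```text
clock: 10.95
position: [0.595, -0.0806, 0.1301]
orientation: [177.4, -0.5, 172.3]
ft_force: [0.3, -1.3, -0.1]
gripper_width: 0.0359
```

```bash
python3 -c "
from h import *
c=snap('top','top5.png')
for b in boxes(c): print(b)
c=snap('wrist','w2.png')
plan([.610,-.067,.13],172,1)
"
```

```text
(array([0.62603992, 0.04696953]), array([0.14102015, 0.9900067 ], dtype=float32), [100.17669677734375, 143.57571411132812])
at [ 0.5948 -0.0808  0.1304] yaw 172.3 F [ 0.14  0.07 -0.13] w 0.0359 t 11.05
[[-0.013, 0.016, 0.0, 0.005]]
```

View pics/w2.png

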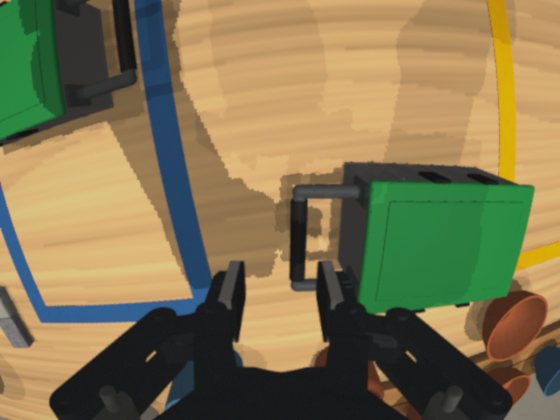

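Wrist view: the far box's bar runs from about (300,190) to (298,284). Its centre is near (299,237), right of the jaw centre at about u = 281.

```bash
python3 -c "
from h import *
c=dict(np.load('pics/w2.png.npz'))
for u,v in ((300,192),(299,237),(298,282)): print(wray(c,u,v,.06))
for t in ([.610,-.067,.128],): plan(t,172,2)
# check lid of box in blue seen by wrist, handle end bar
print(wray(c,132,75,.06))
"
```

```text
[ 0.57292409 -0.06074732  0.06      ]
[ 0.6059912  -0.06527978  0.06      ]
[ 0.64328951 -0.07020189  0.06      ]
at [ 0.5948 -0.0808  0.1304] yaw 172.3 F [ 0.14  0.07 -0.13] w 0.0359 t 11.05
[[-0.007, 0.008, 0.001, 0.003], [-0.007, 0.008, 0.001, 0.003]]
[ 0.47408967 -0.16165821  0.06      ]
```

arm_command:
  rows:
    - [-0.006,0.006,0,0.003]
    - [-0.006,0.006,0,0.002]
    - [0,0,0.006,0]
    - [0,0,0.014,0]
    - [0,0,0,0]
    - [0,0,0,0]

```text
clock: 11.65
position: [0.6071, -0.0712, 0.1091]
orientation: [177.4, -0.6, 171.8]
ft_force: [0.5, -0.1, -0.7]
gripper_width: 0.036
```

```bash
python3 -c "
from h import *
plan([.610,-.066,.04],172,6)
"
```

```text
at [ 0.6071 -0.0712  0.1091] yaw 171.8 F [ 0.46 -0.15 -0.71] w 0.036 t 11.65
[[-0.0, 0.001, 0.012, -0.001], [-0.0, 0.001, 0.012, -0.001], [-0.0, 0.001, 0.012, -0.001], [-0.0, 0.001, 0.012, -0.001], [-0.0, 0.001, 0.012, -0.001], [-0.0, 0.001, 0.012, -0.001]]
```

arm_command:
  rows:
    - [-0.001,0.002,0.008,0]
    - [0,0.001,0.014,0]
    - [0,0,0.016,0]
    - [0,0,0.014,0]
    - [0,0,0.012,0]
    - [0,0,0.004,0]
    - [0,0,0,0]
    - [0,0,0,0]

```text
clock: 12.45
position: [0.6089, -0.0651, 0.0397]
orientation: [177.5, -0.6, 171.8]
ft_force: [-0.4, -0.4, 0.9]
gripper_width: 0.0353
```

arm_command:
  rows:
    - [0,0,0,0]
    - [0,0,0,0]
    - [0,0,0,0]
    - [0,0,0,0]
    - [0,0,0,0]
    - [0,0,0,0]
  gripper: 0

```text
clock: 13.05
position: [0.6089, -0.0656, 0.039]
orientation: [177.6, -0.6, 171.8]
ft_force: [-0.2, -0.5, 2.6]
gripper_width: 0.0102
```

arm_command:
  rows:
    - [0,0,-0.003,0]
    - [0,0.001,-0.004,0]
    - [0,0.001,-0.004,0]
    - [0,0.001,-0.004,0]
    - [0,0.001,0,0]
    - [0,0,0,0]
    - [0,0,0,0]
    - [0,0,0,0]

```text
clock: 13.85
position: [0.6092, -0.0612, 0.0547]
orientation: [177.5, -0.6, 171.9]
ft_force: [0.1, 0.3, -0.4]
gripper_width: 0.0102
```

arm_command:
  rows:
    - [0,0,0,0]
    - [0,0,0,0]
    - [0,0,0,0]

```text
clock: 14.15
position: [0.6091, -0.0613, 0.0544]
orientation: [177.5, -0.6, 171.8]
ft_force: [-0.2, 0.8, -1.6]
gripper_width: 0.0102
```

```bash
python3 -c "
from h import *
snap('side','s3.png')
plan([.610,-.066,.04],172,1)
f=cv2.imread('pics/s3.png')[120:330,180:460]; cv2.imwrite('pics/s3c.png',cv2.resize(f,None,fx=2.8,fy=2.8))
"
```

```text
at [ 0.6091 -0.0613  0.0544] yaw 171.8 F [ 0.4  -0.21 -0.6 ] w 0.0104 t 14.2
[[-0.002, -0.005, 0.014, -0.003]]
```

View pics/s3c.png

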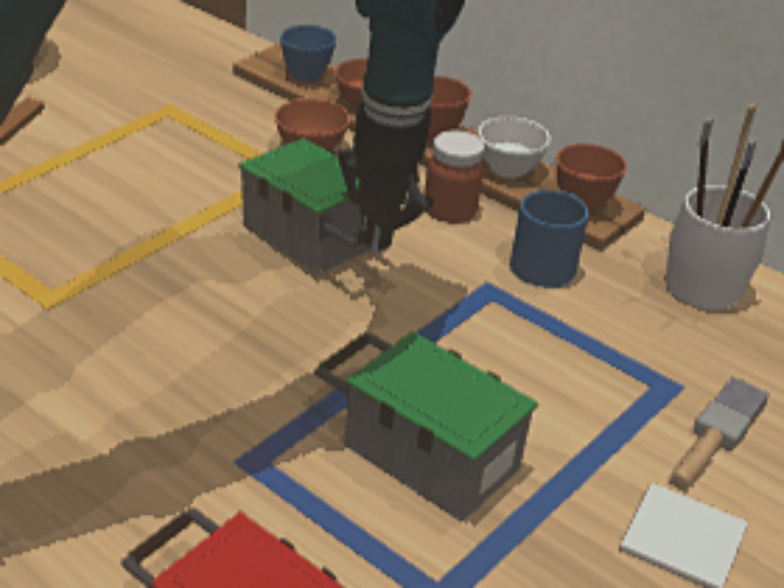

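The crop shows the first box straight inside blue and the second box's handle pinched and raised. The lift reads 0.4–1.6 N (noise about 1 N), so it looks nearly empty. I'll confirm with more readings and check the first box.

arm_command:
  rows:
    - [0,0,0,0]
    - [0,0,0,0]

```text
clock: 14.4
position: [0.6091, -0.0613, 0.0543]
orientation: [177.5, -0.6, 171.8]
ft_force: [0.6, 0.3, -0.2]
gripper_width: 0.0099
```

arm_command:
  rows:
    - [0,0,0,0]
    - [0,0,0,0]

```text
clock: 14.6
position: [0.6091, -0.0613, 0.0543]
orientation: [177.5, -0.6, 171.8]
ft_force: [-0.4, 0.2, -1.1]
gripper_width: 0.0101
```

```bash
python3 -c "
from h import *
c=snap('top','top6.png')
for b in boxes(c): print(b)
plan([.600,.165,.045],180,18)
"
```

```text
(array([0.62830011, 0.05227528]), array([0.1286576, 0.9916891], dtype=float32), [102.12555694580078, 144.20240783691406])
at [ 0.6091 -0.0613  0.0543] yaw 171.8 F [ 1.21  0.39 -0.1 ] w 0.0099 t 14.65
[[0.002, 0.012, 0.001, -0.008], [0.002, 0.012, 0.001, -0.008], [0.002, 0.012, 0.001, -0.008], [0.002, 0.012, 0.001, -0.008], [0.002, 0.012, 0.001, -0.008], [0.002, 0.012, 0.001, -0.008], [0.002, 0.012, 0.001, -0.008], [0.002, 0.012, 0.001, -0.008], [0.001, 0.012, 0.001, -0.008], [0.001, 0.013, 0.001, -0.008], [0.001, 0.013, 0.001, -0.008], [0.001, 0.013, 0.001, -0.008], [0.001, 0.013, 0.001, -0.008], [0.001, 0.013, 0.001, -0.008], [0.001, 0.013, 0.001, -0.008], [0.001, 0.013, 0.001, -0.008], [0.001, 0.013, 0.001, -0.008], [0.001, 0.013, 0.001, -0.008]]
```

```bash
python3 -c "
from h import *
c=dict(np.load('pics/s3.png.npz'))
for b in boxes(c): print(b)
"
sed -i 's/(50,120,60),(75,255,255)/(45,90,40),(80,255,255)/' h.py; python3 -c "
from h import *
c=dict(np.load('pics/s3.png.npz'))
h=cv2.cvtColor(np.ascontiguousarray(c['frame']),cv2.COLOR_RGB2HSV); print(h[260,338],c['frame'][260,338])
for b in boxes(c): print(b)
"
```

```text
[ 63 118 123] [ 66 123  72]
(array([ 0.4399436 , -0.27987961]), array([-0.00829624,  0.99996555], dtype=float32), [102.79002380371094, 145.25582885742188])
(array([0.62990887, 0.05927289]), array([0.09569302, 0.9954109 ], dtype=float32), [104.17156982421875, 135.0716552734375])
```

First box: centre (0.440, −0.280), only (−66, −3) mm off blue's centre, yaw 0.5°. Second box is nearly empty, so I'll push it +y into yellow.

arm_command:
  rows:
    - [0,0,0.004,0]
    - [0.001,0.004,0.004,-0.005]
    - [0.001,0.01,0.001,-0.008]
    - [0.002,0.012,0,-0.008]
    - [0.002,0.012,0.001,-0.008]
    - [0.002,0.012,0,-0.008]
    - [0.002,0.012,0.001,-0.008]
    - [0.002,0.012,0,-0.008]
    - [0.001,0.012,0.001,-0.008]
    - [0.001,0.012,0,-0.008]
    - [0,0,0,0]

```text
clock: 15.75
position: [0.605, 0.0499, 0.0462]
orientation: [177.4, -0.5, 176.4]
ft_force: [0.1, 0.7, -1.4]
gripper_width: 0.0104
```

```bash
python3 -c "
from h import *
c=snap('top','top7.png')
for b in boxes(c): print(b)
plan([.600,.165,.045],180,11)
"
```

```text
(array([ 0.44300232, -0.27778488]), array([-0.01183322,  0.9999299 ], dtype=float32), [102.92082977294922, 146.1144561767578])
(array([0.61423102, 0.16302136]), array([0.06209242, 0.9980704 ], dtype=float32), [102.31895446777344, 145.37576293945312])
at [0.6049 0.0487 0.0461] yaw 176.3 F [ 0.47  0.73 -1.05] w 0.0097 t 15.8
[[0.001, 0.011, 0.0, -0.006], [0.001, 0.011, 0.0, -0.006], [0.001, 0.011, 0.0, -0.006], [0.001, 0.011, 0.0, -0.006], [0.001, 0.011, 0.0, -0.006], [0.001, 0.011, 0.0, -0.006], [0.001, 0.011, 0.0, -0.006], [0.001, 0.011, 0.0, -0.006], [0.001, 0.011, 0.0, -0.006], [0.001, 0.011, 0.0, -0.006], [0.001, 0.011, 0.0, -0.006]]
```

arm_command:
  rows:
    - [0.001,0.006,0.001,-0.006]
    - [0.001,0.011,0,-0.006]
    - [0.001,0.011,0.001,-0.006]
    - [0.001,0.011,0,-0.006]
    - [0.001,0.011,0.001,-0.006]
    - [0.001,0.011,0,-0.006]
    - [0.001,0.011,0.001,-0.006]
    - [0,0.011,0,-0.006]
    - [0,0.011,0.001,-0.006]
    - [0,0.011,0,-0.006]
    - [0,0.007,0,0]
    - [0,0,0,0]
    - [0,0,0,0]

```text
clock: 17.1
position: [0.6012, 0.1699, 0.0456]
orientation: [177.5, -0.4, 180.0]
ft_force: [-0.2, -0.2, -1.5]
gripper_width: 0.0102
```

```bash
python3 -c "
from h import *
c=snap('top','top8.png')
for b in boxes(c): print(b)
plan([.600,.165,.041],180,1)
"
```

```text
(array([ 0.44311441, -0.27785455]), array([-0.02891645,  0.9995819 ], dtype=float32), [101.95989990234375, 146.48974609375])
(array([0.60273431, 0.29177615]), array([-0.02699935,  0.99963546], dtype=float32), [102.8352279663086, 126.7345962524414])
at [0.6012 0.1699 0.0456] yaw 179.9 F [-0.08 -0.08 -0.29] w 0.0101 t 17.15
[[0.001, -0.005, 0.005, -0.001]]
```

arm_command:
  rows:
    - [0,-0.002,0.003,0]
    - [0,-0.002,0.003,0]
    - [0,0,0.001,0]
    - [0,0,0,0]

```text
clock: 17.55
position: [0.6014, 0.1637, 0.0381]
orientation: [177.5, -0.4, 179.8]
ft_force: [0.4, 1.1, 0.2]
gripper_width: 0.01
```

arm_command:
  rows:
    - [0,0,0,0]
    - [0,0,0,0]
    - [0,0,0,0]
    - [0,0,0,0]
    - [0,0,-0.008,0]
    - [0,0,-0.015,0]
    - [0,0,-0.02,0]
    - [0,0,-0.02,0]
    - [0,0,-0.02,0]
    - [0,0,-0.02,0]
    - [0,-0.02,-0.02,0]
    - [0,-0.03,-0.01,0]
    - [0,-0.03,0,0]
    - [0,-0.03,0,0]
    - [0,-0.03,0,0]
    - [0,0,0,0]
    - [0,0,0,0]
  gripper: 42

```text
clock: 19.25
position: [0.6056, 0.0158, 0.1865]
orientation: [177.3, 0.7, -180.0]
ft_force: [0.2, 0.8, -0.7]
gripper_width: 0.0358
```

```bash
python3 -c "
from h import *
c=snap('top','top9.png')
for b in boxes(c): print(b)
print('yel',area(c,(22,150,120),(32,255,255)))
c=snap('side','s9.png')
for b in boxes(c): print(b)
print(readout.observe()['ft_force'],readout.observe()['clock'])
"
```

```text
(array([0.60409576, 0.27771527]), array([0.00512697, 0.9999868 ], dtype=float32), [101.57789611816406, 146.1423797607422])
yel ((523.6422729492188, 280.9754333496094), (249.8195037841797, 411.2262268066406), 89.9581069946289)
(array([ 0.43977823, -0.2793078 ]), array([-0.01649122,  0.999864  ], dtype=float32), [102.57939910888672, 145.72219848632812])
(array([0.60078186, 0.27864536]), array([0.01410943, 0.9999005 ], dtype=float32), [102.18860626220703, 147.06996154785156])
[-0.45249196 -0.46730744  0.83633481] 19.35
```

View pics/top9.png

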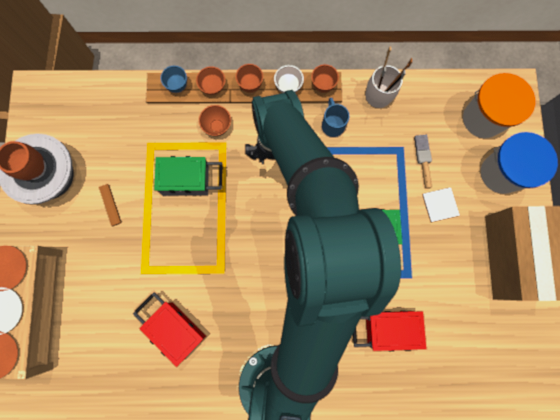

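The top view shows the empty box inside yellow at (181,174), the full box inside blue at (390,227), and the bystanders where they were.

```bash
python3 -c "
from h import *
print(workorder.hand_in())"
```

```text
the job is handed in; nothing more can be done
None
```

I weighed both boxes, slid each into the area for its weight, and handed the job in at 19.4 s of the 67 s limit; the hand-in gives no verdict.

| Box | Lift force | Result | Area | Offset from area centre (long, short side) | Yaw error |
|---|---|---|---|---|---|
| Near | steady, about 3.5 N | full | blue | about −66 mm, −3 mm | about 1° |
| Far | 0.1–1.6 N, readings vary by about 1 N | nearly empty | yellow | about +80 mm, −3 mm | under 1° |

- **Final check:** lid centres from the top and side cameras agreed to about 4 mm. In the last pictures the arm hid the near box from above, so its final place rests on the side view and an earlier top view.
- **Surroundings:** the top picture shows the pottery, tools and red boxes where they started; I judged this by eye and did not measure it. The arm ended clear of everything.
- **Flaws:** the tool drifted up to 3° off vertical during the slides, which did no visible harm.

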